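# Hand the fuller tablet tub over the reception counter

### The arm

A 6-joint arm with a two-finger parallel gripper is mounted at the origin on the work surface. World frame = base frame: x ahead of the robot, y to its left, z up, the work surface at z = 0. Lengths are in m, angles in rad, forces in N, time in s.
With the tool pointing down it reaches from about 0.4 to 0.925 m from the base axis. Payload 3.4 kg.
Tool frame: the origin (TCP) lies midway between the tips of the shut fingers; the grasp point (between the pads) lies 19 mm behind it; y points along the fingers, x is the direction in which the jaws open and shut, and the axes are right-handed (so a half turn about y gives the same grasp; the last joint's range is limited). The gripper opens to 85 mm and grips with 20 to 120 N. Pads are 22 mm wide; open, the fingers measure 114 mm over their backs; the gripper's body (76 mm by 85 mm) begins 54 mm behind the grasp point. The pads swing forward as they close: fully open they stand 13 mm farther back than shut.
Start: joints at [1.192, 0.307, 1.506, -0, 1.328, -0.073], TCP at [0.173, 0.548, 0.231] pointing down, gripper open.
Joint ranges: [-3.12, 3.12], [-1.05, 2.28], [0.14, 2.33], [-1.42, 4.57], [0.1, 2.73], [-2.68, 2.68]. Speed limits (rad/s): [2.57, 2.57, 3.14, 3.14, 3.14, 3.14].

### API

Orientations are given as a unit quaternion [w, x, y, z].
In Python, from plant import env gives the robot as it stands.
- The arm moves only by the shell command python3 -m pendant 'ROWS'. ROWS is JSON, a list of rows, each an object with "travel": the shift along the tool's x, y, z normalised to -1 to 1, where 1 is 0.3 m, a list of three; "dr": the turn, a rotation vector about the tool's x, y, z normalised to -1 to 1, where 1 is pi rad, a list of three; "fingers": the opening, from 0 (shut) to 1 (fully open). In form: [{"travel": [tx, ty, tz], "dr": [rx, ry, rz], "fingers": fingers}, ...]. A call has 1 to 20 rows; each row is the pose to reach, as a shift and turn from the pose commanded when the call began, along the tool's axes at that moment, turning the shorter way round; what a row does not reach only later rows make up. A row lasts 1/10 s, in which the tool goes at most 50 mm and 8.59 degrees, less where a joint would pass 70% of its speed; a pose out of reach is approached as far as the arm can. A call with a number of a shift or a turn outside -1 to 1 is refused whole. A call with a gripper value outside its range is refused whole. The fingers move at their own pace and stop on an object; the grip force is fixed at half the most. Time passes only in rows, so rows that repeat a pose let the fingers close. It gives the time, the measured TCP pose, the force and the opening at its end, in the units of the state.
- env.sense(): the state, without advancing time (a new reading comes with each control period).
- env.snapshot(name): name is "scene" or "top"; returns (picture, depth): 480x640x3 uint8, red, green, blue; 480x640 float32, m along the optical axis (not along the pixel's ray), 0 where there is no reading.
- env.camera_info(name): a dict with "K" (3x3 intrinsics, pixels), "k1" (the pictures are not rectified: a ray, as slopes to the right and down, at radius r is drawn at 1 + k1 r^2 times it, then the intrinsics apply), "world_from_camera" (4x4, takes a point from camera to world coordinates). Camera axes: x right, y down, z forward; pixel columns grow to the right and rows downward; lengths in m; the calibration is good to about 2 mm. A picture is of the moment at which its call begins. camera_info takes no time and is no camera call.
- env.sign_off(): hands the job in, once; it reports no verdict.
Trained networks look in the newest picture that a camera, given by its name, has taken for a name from the list of things; names that differ only in an ending like _2 or _b are one class to them, and where a whole thing is asked for, a point or a joint stands for the part that bears it (a point fixed in the world has none). Each returns a list of dicts, best first, with "confidence" (0 to 1); they miss things now and then, are a little off and sometimes report something else, mostly with a low value. They report only what shows in the picture. A call takes as long as a camera call.
- env.look_for(camera, name): "location" ([x, y, z] in m, in the coordinates of the camera as it stood for that picture, good to about 4 mm: the middle of the surface that is visible of it).
- env.regions_of(camera, name): "region" (480x640 bool, what is visible of it).
- env.pinpoint(camera, name): "location" ([x, y, z] in m, in the coordinates of the camera as it stood for that picture, good to about 4 mm: a listed point, or the origin of a listed thing).
The state is a dict: "time": time; "q": joint angles; "joint_velocities": joint speeds; "joint_torque": joint torques, N m; "tcp_pos": TCP position; "eef_rot": TCP orientation; "wrist_force": force on the tool from outside, world axes, zero at the start; "ft_torque": the same for the moment, N m; "gripper_width": opening from 0.0 (shut) to 1.0 (fully open).
Only numpy, scipy, OpenCV 4.12 (cv2) and the standard library are available. Lean on these libraries where they do the work, as an engineer would, in place of code of your own. Each camera call takes 0.05 s, during which the arm holds its last target.

### The job

A cleaner at the clinic counter is waiting for disinfectant tablets: of the two identical closed tubs in the supply tray one is nearly empty. Lift each tub in turn clear of the tray to feel its weight, standing it back upright in the tray if it is not the one to hand over (put it down before letting go, never drop or tip a tub), and leave the pen pot, stapler and bell as they are. Finish while still holding the fuller tub in the gripper, upright and still, about a hand's breadth above the blue mat on the counter; do not put it down or let go.

Things in the scene. Friction and masses are not known exactly. Their poses are not given: they have to be found in the camera images.
- tub_a_mid (a point): opaque closed white tub, green and white label band, blue screw cap. Rigid: body an upright cylinder 62 mm in diameter, 57 mm high; short shoulder and 46 mm cap above it, 80 mm tall in all. Stands on the tray's floor. The point: its centre, 40 mm above its underside; z along its axis, up. One of the tubs (either) is well filled, 220 to 280 g in all; the other nearly empty, 65 to 90 g
- tub_b_mid (a point): the other tub, identical in size, look and reference point
- tray: shallow grey supply tray fixed on the desk, 130 mm (its x) by 270 mm (its y) outside, rim 14 mm high, walls 4 mm, floor 4 mm thick. Origin: centre of its underside, on the desk; z up. The two tubs stand in it side by side along its y, 120 mm apart (about 60 mm either side of its centre)
- counter: white raised visitors' counter along the far side of the desk, fixed: a slab 300 mm deep (x), 30 mm thick, its top 100 mm above the desk. Origin: on the desk level under the middle of the slab, so its near edge is 150 mm nearer the robot
- mat_top (a point): centre of the top of the blue mat on the counter, 140 mm (its x) by 220 mm (its y), 3 mm thick, fixed; z up. Its top is 103 mm above the desk
- pen_pot_mid (a point): black round pen pot with pens, loose, 72 mm in diameter, pot 95 mm high, pens up to 170 mm; stands on the desk beside one end of the tray. The point is on its axis 47.5 mm above the desk. Leave alone
- stapler_mid (a point): red and black stapler, loose, 135 mm long (its x) by 36 mm wide, 58 mm high, on the desk beside the other end of the tray. The point is 27 mm above the desk. Leave alone
- bell_mid (a point): round steel counter bell on a black foot, loose, 84 mm in diameter, 60 mm high, on the counter beside the mat. The point is on its axis 30 mm above the counter. Leave alone

How it is judged:
By the outcome, as a careful person would: the job done as asked, in the order asked, and still so for the second after the job is handed in, while the arm keeps its last pose, push and grip.
It also fails if it takes over 64 s, if anything falls off the work surface, if the arm or the gripper's body presses on something with over 40 N, if the wrist force passes 120 N, or if a joint passes its speed limit or range.

## Working session

There is one attempt and no reset: what is moved stays moved. The work goes in short steps, Python scripts to look and compute and a shell command to move; the robot and the scene stay as the last step left them, time stands still between calls to the robot, and variables do not carry over. Pictures are saved under pics/ and viewed, and the job is handed in when it is done.

```bash
ls; mkdir -p pics; cat > h.py <<'E'
import numpy as np, cv2
from plant import env
def toworld(cam,p):
    T=np.array(env.camera_info(cam)["world_from_camera"]); return T[:3,:3]@np.array(p)+T[:3,3]
def save(cam,name):
    im,d=env.snapshot(cam); cv2.imwrite(f"pics/{name}.png",im[:,:,::-1]); return im,d
def cloud(cam,d):
    ci=env.camera_info(cam);K=np.array(ci["K"]);k1=ci["k1"]
    v,u=np.mgrid[0:480,0:640]
    pts=np.stack([u,v],-1).reshape(-1,1,2).astype(np.float64)
    n=cv2.undistortPoints(pts,K,np.array([k1,0,0,0,0.])).reshape(480,640,2)
    P=np.stack([n[...,0]*d,n[...,1]*d,d],-1)
    T=np.array(ci["world_from_camera"]);W=P@T[:3,:3].T+T[:3,3]
    W[d<=0]=np.nan
    return W
E
python3 - <<'E'
from h import *
print(env.sense())
for c in ["scene","top"]:
    print(c,env.camera_info(c))
    save(c,c+"0")
    for n in ["tub_a_mid","tray","mat_top","pen_pot_mid","stapler_mid","bell_mid","counter"]:
        for r in env.pinpoint(c,n): print(n,round(r["confidence"],2),toworld(c,r["location"]).round(3))
E
```

```text
pics
{'time': 0.0, 'q': array([ 1.19249641e+00,  3.07566050e-01,  1.50767659e+00, -2.73863689e-05,
        1.32840882e+00, -7.35364161e-02]), 'joint_velocities': array([ 0.00096673,  0.00084449, -0.00088429,  0.00073926,  0.00147573,
        0.00166082]), 'joint_torque': array([-1.82175972e-03, -4.57538438e+01, -2.51922905e+01, -4.81119987e-04,
        1.33170019e-02,  3.16190892e-05]), 'tcp_pos': array([0.17233076, 0.54782974, 0.23038382]), 'eef_rot': array([-0.56970656,  0.57049514,  0.41769955, -0.41892341]), 'wrist_force': array([-0.32487182,  0.61735596, -0.72201658]), 'ft_torque': array([-0.03340838, -0.0061541 ,  0.06750297]), 'gripper_width': 1.0006643604332228}
scene {'K': array([[521.68981121,   0.        , 324.36212002],
       [  0.        , 521.68981121, 236.67452484],
       [  0.        ,   0.        ,   1.        ]]), 'k1': 0.05093818645229251, 'world_from_camera': array([[-0.63640906,  0.63695753, -0.43505013,  1.04782852],
       [ 0.77119764,  0.51414757, -0.37537513,  0.36793167],
       [-0.01541805, -0.57440176, -0.81842831,  0.98014155],
       [ 0.        ,  0
[... 406 characters left out ...]
[  0.        ,   0.        ,   1.        ]]), 'k1': -0.003859665820281552, 'world_from_camera': array([[ 0.00126993, -0.98995403,  0.14138388,  0.43161937],
       [-0.99974697, -0.00443212, -0.02205337, -0.01601717],
       [ 0.02245846, -0.1413201 , -0.98970917,  1.11584981],
       [ 0.        ,  0.        ,  0.        ,  1.        ]])}
tub_a_mid 0.72 [0.46  0.123 0.047]
tray 0.93 [ 0.457  0.062 -0.001]
mat_top 0.8 [ 0.696 -0.027  0.104]
pen_pot_mid 0.73 [0.49  0.281 0.048]
pen_pot_mid 0.41 [0.463 0.127 0.046]
stapler_mid 0.7 [ 0.392 -0.156  0.027]
stapler_mid 0.49 [0.455 0.064 0.002]
bell_mid 0.78 [0.705 0.171 0.131]
counter 0.72 [ 0.772 -0.004  0.004]
counter 0.42 [ 0.459  0.062 -0.002]
```

View pics/scene0.png

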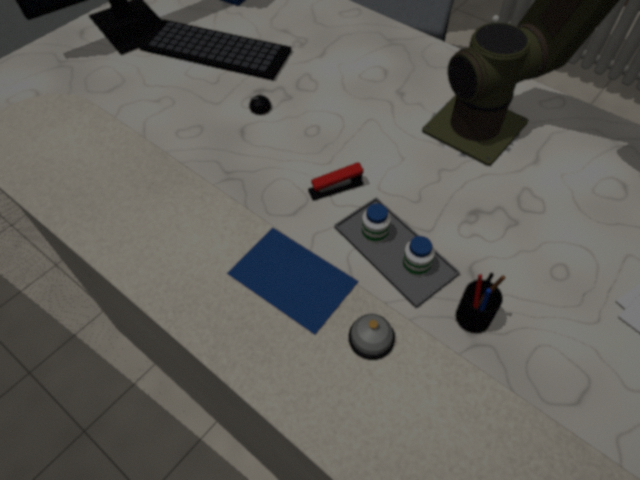

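View pics/top0.png

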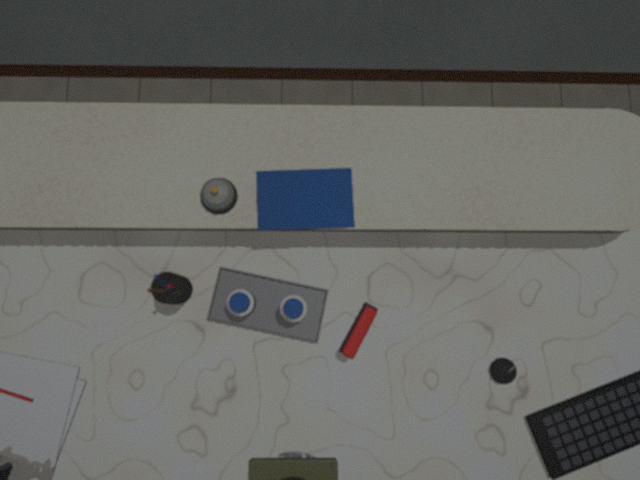

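```bash
python3 - <<'E'
from h import *
for c in ["scene","top"]:
    im,d=env.snapshot(c); W=cloud(c,d)
    np.save(c+"W.npy",W)
    hsv=cv2.cvtColor(im,cv2.COLOR_RGB2HSV)
    blue=(hsv[...,0]>95)&(hsv[...,0]<130)&(hsv[...,1]>100)&(hsv[...,2]>60)
    n,l,s,ce=cv2.connectedComponentsWithStats(blue.astype(np.uint8))
    for i in range(1,n):
        if s[i,4]>150:
            p=W[l==i]; p=p[~np.isnan(p[:,0])]
            print(c,s[i],np.median(p,0).round(3),np.percentile(p,2,axis=0).round(3),np.percentile(p,98,axis=0).round(3))
    for n in ["tub_a_mid","tub_b_mid"]:
        for r in env.pinpoint(c,n): print(n,round(r["confidence"],2),toworld(c,r["location"]).round(3))
        for r in env.regions_of(c,n):
            m=r["region"];p=W[m];p=p[~np.isnan(p[:,0])]; v,u=np.nonzero(m)
            print(' reg',r["confidence"],u.min(),u.max(),v.min(),v.max(),np.percentile(p,2,axis=0).round(3),np.percentile(p,98,axis=0).round(3))
E
```

```text
scene [367 203  21  17 258] [0.448 0.002 0.083] [ 0.428 -0.018  0.08 ] [0.467 0.021 0.086]
scene [ 229  229  128  104 6652] [ 0.698 -0.016  0.102] [ 0.63  -0.125  0.099] [0.761 0.081 0.106]
scene [410 236  22  18 285] [0.462 0.124 0.083] [0.443 0.104 0.08 ] [0.48  0.144 0.086]
tub_a_mid 0.65 [0.465 0.121 0.043]
 reg 0.91 402 434 236 276 [0.44  0.097 0.004] [0.491 0.154 0.086]
tub_b_mid 0.76 [ 0.447 -0.001  0.042]
 reg 0.82 362 389 203 242 [ 0.429 -0.019  0.009] [0.478 0.032 0.086]
top [ 257  169   97   61 5503] [ 0.694 -0.023  0.103] [ 0.629 -0.128  0.1  ] [0.76  0.079 0.107]
top [230 293  19  19 286] [0.461 0.122 0.084] [0.442 0.104 0.08 ] [0.479 0.142 0.088]
top [284 299  19  19 276] [0.448 0.001 0.084] [ 0.429 -0.017  0.08 ] [0.466 0.02  0.087]
tub_a_mid 0.85 [0.461 0.126 0.045]
 reg 0.6 227 256 290 316 [0.432 0.093 0.003] [0.489 0.151 0.087]
tub_b_mid 0.76 [0.448 0.003 0.041]
 reg 0.86 281 306 297 322 [ 0.418 -0.026  0.006] [0.471 0.026 0.087]
```

The two pictures show everything:

| Thing | Scene picture (px) | Top picture (px) |
|---|---|---|
| Tub A | (420,247) | (240,302) |
| Tub B | (376,215) | (293,308) |
| Mat | (292,280) | – |
| Bell | (372,335) | – |
| Pen pot | (479,305) | – |
| Stapler | (337,180) | – |

The two views agree that the cap tops are at z≈0.084. Next I work out the approach.

```bash
cat >> h.py <<'E'
from scipy.spatial.transform import Rotation as R
def rot():
    q=env.sense()["eef_rot"]; return R.from_quat([q[1],q[2],q[3],q[0]])
def plan(p,jaw):
    # p world TCP; jaw = world yaw of tool x (mod pi), tool y down
    s=env.sense(); R0=rot(); best=None
    for a in (jaw,jaw+np.pi):
        X=np.array([np.cos(a),np.sin(a),0]);Y=np.array([0,0,-1.]);Z=np.cross(X,Y)
        rv=(R0.inv()*R.from_matrix(np.stack([X,Y,Z],1))).as_rotvec()
        if best is None or np.linalg.norm(rv)<np.linalg.norm(best): best=rv
    t=R0.inv().apply(np.array(p)-s["tcp_pos"])
    print("travel",(t/0.3).round(4),"dr",(best/np.pi).round(4), "mm",np.linalg.norm(t)*1e3,"deg",np.degrees(np.linalg.norm(best)))
E
python3 - <<'E'
from h import *
print(rot().as_matrix().round(3), env.sense()["time"])
for j in (-12,78): plan([0.4615,0.123,0.19],np.radians(j)); 
W=np.load("topW.npy"); 
# tray/tub check: rim
m=(W[...,2]>0.009)&(W[...,2]<0.02)&(W[...,0]>.35)&(W[...,0]<.56)&(W[...,1]>-.1)&(W[...,1]<.24)
print(cv2.minAreaRect(W[m][:,:2].astype(np.float32)))
E
```

```text
[[ 0.3    0.    -0.954]
 [ 0.954  0.     0.3  ]
 [ 0.    -1.    -0.   ]] 1.3
travel [-1.064   0.1377 -1.3443] dr [-0.      0.4696  0.    ] mm 515.9808806821592 deg 84.53619987691951
travel [-1.064   0.1377 -1.3443] dr [ 0.     -0.0304  0.    ] mm 515.9808806821592 deg 5.463800648970937
((0.45733997225761414, 0.06361529231071472), (0.270331472158432, 0.13003885746002197), 78.16087341308594)
```

```bash
python3 -m pendant '[{"travel":[-0.08,0,-0.1],"dr":[0,0,0],"fingers":1},{"travel":[-0.18,0,-0.23],"dr":[0,-0.005,0],"fingers":1},{"travel":[-0.28,0,-0.36],"dr":[0,-0.01,0],"fingers":1},{"travel":[-0.38,0,-0.49],"dr":[0,-0.015,0],"fingers":1},{"travel":[-0.48,0,-0.61],"dr":[0,-0.02,0],"fingers":1},{"travel":[-0.58,0,-0.74],"dr":[0,-0.03,0],"fingers":1},{"travel":[-0.68,0,-0.86],"dr":[0,-0.03,0],"fingers":1},{"travel":[-0.78,0,-0.99],"dr":[0,-0.03,0],"fingers":1},{"travel":[-0.78,0,-0.99],"dr":[0,-0.03,0],"fingers":1}]'
python3 - <<'E'
from h import *
plan([0.4615,0.123,0.15],np.radians(78))
E
```

```text
time: 2.2
tcp_pos: [0.3891, 0.2316, 0.2316]
eef_rot: [-0.55, 0.553, 0.443, -0.442]
wrist_force: [-0.1, 1.2, -0.3]
gripper_width: 0.998
travel [-0.301   0.2735 -0.313 ] dr [ 0.001  -0.0027 -0.0004] mm 153.93866450006558 deg 0.5166100156070375
```

```bash
python3 -m pendant '[{"travel":[-0.1,0.0,-0.1],"dr":[0,0,0],"fingers":1},{"travel":[-0.2,0.05,-0.21],"dr":[0,-0.002,0],"fingers":1},{"travel":[-0.3,0.15,-0.313],"dr":[0,-0.002,0],"fingers":1},{"travel":[-0.3,0.27,-0.313],"dr":[0,-0.002,0],"fingers":1},{"travel":[-0.3,0.27,-0.313],"dr":[0,-0.002,0],"fingers":1},{"travel":[-0.3,0.27,-0.313],"dr":[0,-0.002,0],"fingers":1}]'
python3 - <<'E'
from h import *
im,d=save("scene","s1"); save("top","t1")
W=cloud("scene",d)
hsv=cv2.cvtColor(im,cv2.COLOR_RGB2HSV)
blue=(hsv[...,0]>95)&(hsv[...,0]<130)&(hsv[...,1]>100)&(hsv[...,2]>60)
n,l,s,ce=cv2.connectedComponentsWithStats(blue.astype(np.uint8))
for i in range(1,n):
    if s[i,4]>100: print(s[i],np.nanmedian(W[l==i],0).round(3))
s=env.sense();print(s["tcp_pos"],s["wrist_force"])
plan([0.4615,0.123,0.022],np.radians(78))
E
```

```text
time: 2.8
tcp_pos: [0.4577, 0.129, 0.1501]
eef_rot: [0.549, -0.548, -0.446, 0.447]
wrist_force: [-0.0, -0.6, 0.8]
gripper_width: 1.001
[367 203  21  17 267] [0.448 0.002 0.083]
[ 229  229  128  104 6653] [ 0.698 -0.016  0.102]
[410 236  22  18 295] [0.462 0.124 0.083]
[0.45929465 0.12976653 0.15179331] [ 0.21850151 -0.25743062 -0.06243169]
travel [-0.0211  0.4326 -0.0109] dr [0.0006 0.0021 0.0004] mm 129.98827577756703 deg 0.40311870159687396
```

```bash
cd pics; python3 -c "
import cv2
a=cv2.imread('s1.png')[150:350,280:560];b=cv2.imread('t1.png')[200:400,150:430]
cv2.imwrite('c1.png',cv2.resize(cv2.hconcat([a,b]),None,fx=1.4,fy=1.4))"
```

```text
(no output)
```

View pics/c1.png

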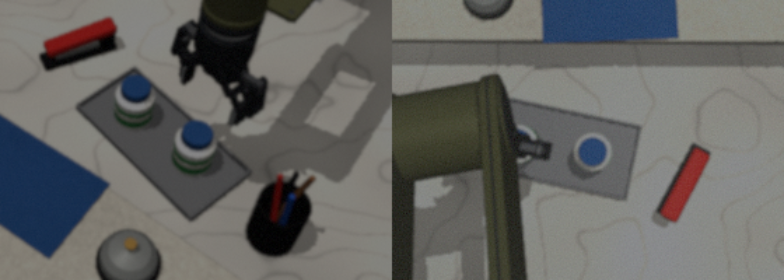

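The jaws straddle tub A, at (200,140) in the left crop, and tub B is untouched. Single readings are noisy, so I average several for the pose and the empty-gripper force baseline.

```bash
cat >> h.py <<'E'
def avg(n=10):
    P=[];F=[];T=[];J=[]
    for i in range(n):
        env.snapshot("top"); s=env.sense(); P.append(s["tcp_pos"]);F.append(s["wrist_force"]);T.append(s["ft_torque"]);J.append(s["joint_torque"])
    P,F,T,J=map(np.array,(P,F,T,J))
    print("t",s["time"],"tcp",P.mean(0).round(4),"sd",P.std(0).round(4),"F",F.mean(0).round(2),"sd",F.std(0).round(2),"Jtq",J.mean(0).round(2),"w",round(s["gripper_width"],3))
    return P.mean(0)
def plan2(tcp,p):
    print("travel",(rot().inv().apply(np.array(p)-tcp)/0.3).round(4))
E
python3 - <<'E'
from h import *
p=avg(12); plan2(p,[0.4615,0.123,0.022])
T=np.array(env.camera_info("scene")["world_from_camera"]);K=np.array(env.camera_info("scene")["K"])
for P in (p,p+[0,0,0.1]):
    c=T[:3,:3].T@(P-T[:3,3]); print((K@(c/c[2]))[:2])
E
```

```text
t 3.5 tcp [0.459  0.1291 0.1512] sd [0.0003 0.0005 0.0006] F [ 0.25 -0.09  0.22] sd [0.47 0.5  0.45] Jtq [ -0.   -37.76 -20.87   0.    -0.     0.  ] w 0.999
travel [-0.0182  0.4307 -0.0122]
[427.91377827 225.62376874]
[436.05341509 192.86581965]
```

```bash
python3 -m pendant '[{"travel":[-0.018,0.0,-0.012],"dr":[0,0.002,0],"fingers":1},{"travel":[-0.018,0.08,-0.012],"dr":[0,0.002,0],"fingers":1},{"travel":[-0.018,0.16,-0.012],"dr":[0,0.002,0],"fingers":1},{"travel":[-0.018,0.24,-0.012],"dr":[0,0.002,0],"fingers":1},{"travel":[-0.018,0.31,-0.012],"dr":[0,0.002,0],"fingers":1},{"travel":[-0.018,0.37,-0.012],"dr":[0,0.002,0],"fingers":1},{"travel":[-0.018,0.41,-0.012],"dr":[0,0.002,0],"fingers":1},{"travel":[-0.018,0.43,-0.012],"dr":[0,0.002,0],"fingers":1},{"travel":[-0.018,0.43,-0.012],"dr":[0,0.002,0],"fingers":1},{"travel":[-0.018,0.43,-0.012],"dr":[0,0.002,0],"fingers":1}]'
python3 - <<'E'
from h import *
p=avg(5); plan2(p,[0.4615,0.123,0.022]); save("scene","s2")
import subprocess
a=cv2.imread('pics/s2.png')[130:350,300:560]; cv2.imwrite('pics/c2.png',cv2.resize(a,None,fx=2.5,fy=2.5))
E
```

```text
time: 4.5
tcp_pos: [0.4616, 0.1224, 0.0216]
eef_rot: [-0.55, 0.55, 0.445, -0.444]
wrist_force: [0.0, -0.4, 0.4]
gripper_width: 0.999
t 4.75 tcp [0.4617 0.1226 0.0219] sd [0.0001 0.0001 0.0001] F [ 0.07 -0.3   0.28] sd [0.38 0.27 0.17] Jtq [-4.000e-02 -4.212e+01 -1.311e+01 -0.000e+00  0.000e+00 -0.000e+00] w 1.0
travel [ 0.0013 -0.0002  0.0011]
```

View pics/c2.png

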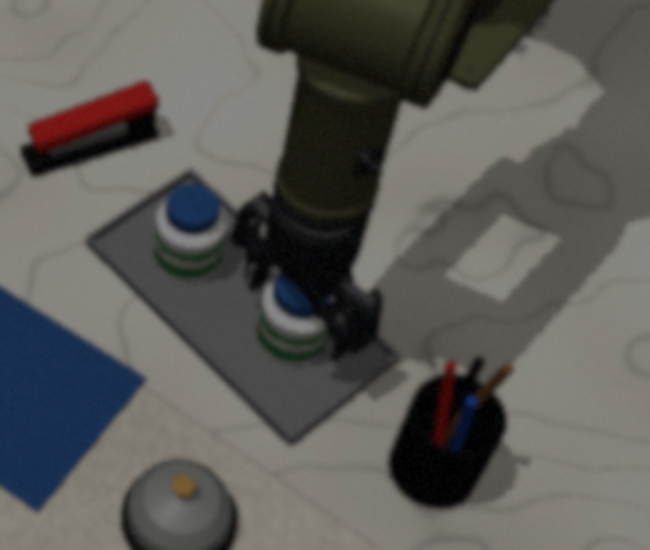

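The fingers straddle tub A (crop 295,315) with clear space to tub B and the pen pot. I close the gripper now.

```bash
python3 -m pendant '[{"travel":[0,0,0],"dr":[0,0,0],"fingers":0.6},{"travel":[0,0,0],"dr":[0,0,0],"fingers":0.6},{"travel":[0,0,0],"dr":[0,0,0],"fingers":0.5},{"travel":[0,0,0],"dr":[0,0,0],"fingers":0.3},{"travel":[0,0,0],"dr":[0,0,0],"fingers":0},{"travel":[0,0,0],"dr":[0,0,0],"fingers":0}]'
python3 - <<'E'
from h import *
p=avg(4)
E
```

```text
time: 5.4
tcp_pos: [0.4612, 0.1226, 0.022]
eef_rot: [-0.55, 0.55, 0.445, -0.445]
wrist_force: [-1.0, -0.3, 5.9]
gripper_width: 0.719
t 5.6 tcp [0.4613 0.1226 0.022 ] sd [0. 0. 0.] F [-1.13 -0.15  6.86] sd [0.13 0.33 0.14] Jtq [-1.900e-01 -3.915e+01 -1.273e+01  2.000e-02 -4.900e-01  5.000e-02] w 0.72
```

```bash
python3 -m pendant '[{"travel":[0,-0.01,0],"dr":[0,0,0],"fingers":0},{"travel":[0,-0.03,0],"dr":[0,0,0],"fingers":0},{"travel":[0,-0.07,0],"dr":[0,0,0],"fingers":0},{"travel":[0,-0.12,0],"dr":[0,0,0],"fingers":0},{"travel":[0,-0.18,0],"dr":[0,0,0],"fingers":0},{"travel":[0,-0.23,0],"dr":[0,0,0],"fingers":0},{"travel":[0,-0.26,0],"dr":[0,0,0],"fingers":0},{"travel":[0,-0.27,0],"dr":[0,0,0],"fingers":0},{"travel":[0,-0.27,0],"dr":[0,0,0],"fingers":0},{"travel":[0,-0.27,0],"dr":[0,0,0],"fingers":0},{"travel":[0,-0.27,0],"dr":[0,0,0],"fingers":0}]'
python3 - <<'E'
from h import *
save("scene","s3")
a=cv2.imread('pics/s3.png')[130:350,300:560]; cv2.imwrite('pics/c3.png',cv2.resize(a,None,fx=2.5,fy=2.5))
p=avg(16)
E
```

```text
time: 6.7
tcp_pos: [0.4605, 0.1224, 0.1016]
eef_rot: [0.55, -0.549, -0.444, 0.445]
wrist_force: [0.3, -0.1, -1.2]
gripper_width: 0.72
t 7.55 tcp [0.461  0.1225 0.1022] sd [0.0001 0.     0.0002] F [ 0.15 -0.1  -0.66] sd [0.55 0.4  0.35] Jtq [ -0.   -39.77 -18.4    0.     0.     0.  ] w 0.716
```

View pics/c3.png

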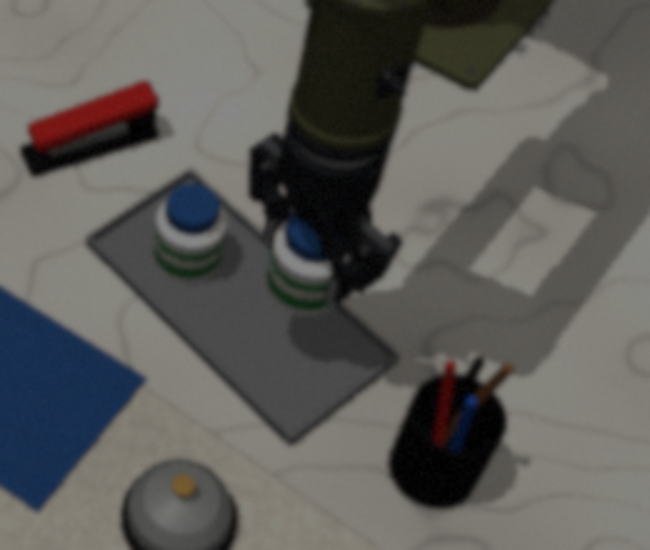

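Tub A hangs clear of the tray at crop (305,265). The force change is about 0.9 N, or roughly 90 g, so it looks like the light one. I put it back where it stood.

```bash
python3 -m pendant '[{"travel":[0,0.03,0],"dr":[0,0,0],"fingers":0},{"travel":[0,0.08,0],"dr":[0,0,0],"fingers":0},{"travel":[0,0.13,0],"dr":[0,0,0],"fingers":0},{"travel":[0,0.18,0],"dr":[0,0,0],"fingers":0},{"travel":[0,0.22,0],"dr":[0,0,0],"fingers":0},{"travel":[0,0.245,0],"dr":[0,0,0],"fingers":0},{"travel":[0,0.255,0],"dr":[0,0,0],"fingers":0},{"travel":[0,0.26,0],"dr":[0,0,0],"fingers":0},{"travel":[0,0.265,0],"dr":[0,0,0],"fingers":0},{"travel":[0,0.267,0],"dr":[0,0,0],"fingers":0},{"travel":[0,0.267,0],"dr":[0,0,0],"fingers":0}]'
python3 - <<'E'
from h import *
p=avg(4)
E
```

```text
time: 8.65
tcp_pos: [0.4614, 0.1226, 0.0225]
eef_rot: [-0.55, 0.55, 0.445, -0.444]
wrist_force: [0.3, 0.4, -0.3]
gripper_width: 0.722
t 8.85 tcp [0.4613 0.1225 0.0225] sd [0.0001 0.     0.    ] F [ 0.13 -0.03 -0.24] sd [0.6  0.49 0.3 ] Jtq [ -0.   -42.62 -13.34   0.    -0.     0.  ] w 0.723
```

There is no clear contact yet, so I go down in small steps until the force shows it.

```bash
python3 -m pendant '[{"travel":[0,0.001,0],"dr":[0,0,0],"fingers":0},{"travel":[0,0.002,0],"dr":[0,0,0],"fingers":0},{"travel":[0,0.003,0],"dr":[0,0,0],"fingers":0},{"travel":[0,0.003,0],"dr":[0,0,0],"fingers":0}]'
python3 - <<'E'
from h import *
p=avg(4)
E
```

```text
time: 9.25
tcp_pos: [0.4613, 0.1225, 0.022]
eef_rot: [-0.55, 0.55, 0.445, -0.444]
wrist_force: [-1.4, -1.0, 8.3]
gripper_width: 0.72
t 9.45 tcp [0.4612 0.1225 0.022 ] sd [0. 0. 0.] F [-1.58 -0.17  7.53] sd [0.14 0.3  0.11] Jtq [-6.000e-02 -3.904e+01 -1.285e+01  2.000e-02 -5.700e-01 -0.000e+00] w 0.717
```

Tub A is firmly down, with about 7 N of floor contact. I release it and rise.

```bash
python3 -m pendant '[{"travel":[0,0,0],"dr":[0,0,0],"fingers":0.78},{"travel":[0,0,0],"dr":[0,0,0],"fingers":0.85},{"travel":[0,0,0],"dr":[0,0,0],"fingers":1},{"travel":[0,0,0],"dr":[0,0,0],"fingers":1},{"travel":[0,0,0],"dr":[0,0,0],"fingers":1},{"travel":[0,-0.06,0],"dr":[0,0,0],"fingers":1},{"travel":[0,-0.16,0],"dr":[0,0,0],"fingers":1},{"travel":[0,-0.28,0],"dr":[0,0,0],"fingers":1},{"travel":[0,-0.38,0],"dr":[0,0,0],"fingers":1},{"travel":[0,-0.43,0],"dr":[0,0,0],"fingers":1},{"travel":[0,-0.43,0],"dr":[0,0,0],"fingers":1}]'
python3 - <<'E'
from h import *
im,d=save("scene","s4"); W=cloud("scene",d)
a=cv2.imread('pics/s4.png')[130:350,300:560]; cv2.imwrite('pics/c4.png',cv2.resize(a,None,fx=2.5,fy=2.5))
hsv=cv2.cvtColor(im,cv2.COLOR_RGB2HSV)
blue=(hsv[...,0]>95)&(hsv[...,0]<130)&(hsv[...,1]>100)&(hsv[...,2]>60)
n,l,s,ce=cv2.connectedComponentsWithStats(blue.astype(np.uint8))
for i in range(1,n):
    if s[i,4]>100: print(s[i],np.nanmedian(W[l==i],0).round(3))
p=avg(4); plan2(p,[0.448,0.0015,0.15]); plan2(p,[0.448,0.0015,0.022])
E
```

```text
time: 10.55
tcp_pos: [0.463, 0.1228, 0.1526]
eef_rot: [-0.549, 0.551, 0.446, -0.443]
wrist_force: [-0.1, 0.6, -0.1]
gripper_width: 1.001
[367 203  21  17 267] [0.448 0.002 0.083]
[ 229  229  128  104 6651] [ 0.698 -0.016  0.102]
[410 236  22  18 297] [0.462 0.124 0.083]
t 10.8 tcp [0.4602 0.1223 0.1493] sd [0.0003 0.0001 0.0004] F [-0.18 -0.02  0.01] sd [0.44 0.56 0.28] Jtq [ 1.000e-02 -3.871e+01 -2.126e+01  0.000e+00 -3.000e-02 -0.000e+00] w 1.002
travel [-0.4024 -0.0019 -0.0443]
travel [-0.4019  0.4247 -0.0455]
```

View pics/c4.png

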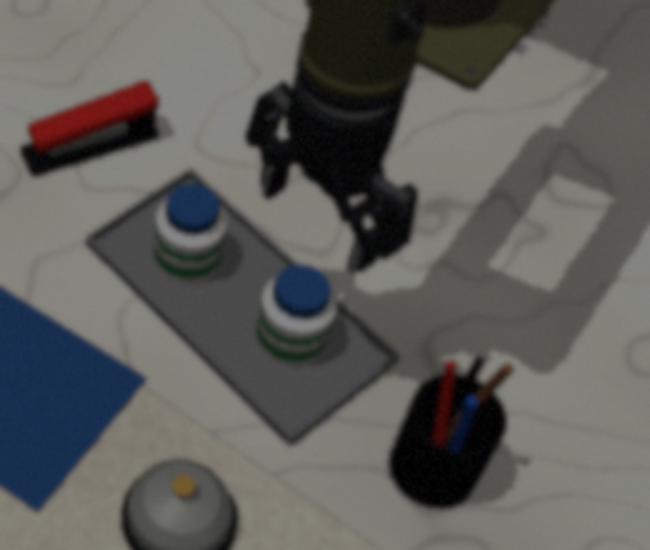

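Tub A stands upright at its old spot, crop (298,312), and tub B at (190,228) has not moved. Now to tub B.

```bash
python3 -m pendant '[{"travel":[-0.06,0,-0.006],"dr":[0,0,0],"fingers":1},{"travel":[-0.16,0,-0.018],"dr":[0,0,0],"fingers":1},{"travel":[-0.28,0,-0.03],"dr":[0,0,0],"fingers":1},{"travel":[-0.36,0,-0.04],"dr":[0,0,0],"fingers":1},{"travel":[-0.402,0,-0.045],"dr":[0,0,0],"fingers":1},{"travel":[-0.402,0,-0.045],"dr":[0,0,0],"fingers":1},{"travel":[-0.402,0,-0.045],"dr":[0,0,0],"fingers":1},{"travel":[-0.402,0,-0.045],"dr":[0,0,0],"fingers":1},{"travel":[-0.402,0,-0.045],"dr":[0,0,0],"fingers":1}]'
python3 - <<'E'
from h import *
p=avg(8); plan([0.448,0.0015,0.022],np.radians(78)); plan2(p,[0.448,0.0015,0.022])
E
```

```text
time: 11.7
tcp_pos: [0.4492, 0.0027, 0.1502]
eef_rot: [0.55, -0.549, -0.445, 0.445]
wrist_force: [-0.9, -0.2, 0.7]
gripper_width: 1.0
t 12.1 tcp [0.4492 0.0022 0.1503] sd [0.     0.0002 0.    ] F [-0.    0.22 -0.01] sd [0.57 0.26 0.56] Jtq [ 1.000e-02 -3.517e+01 -2.049e+01  0.000e+00 -0.000e+00  0.000e+00] w 0.999
travel [-0.002   0.4278  0.0034] dr [ 0.     -0.0003  0.    ] mm 128.34788234014107 deg 0.05127919453788002
travel [-0.0032  0.4278  0.0033]
```

```bash
python3 -m pendant '[{"travel":[-0.003,0.03,0.003],"dr":[0,0,0],"fingers":1},{"travel":[-0.003,0.1,0.003],"dr":[0,0,0],"fingers":1},{"travel":[-0.003,0.18,0.003],"dr":[0,0,0],"fingers":1},{"travel":[-0.003,0.25,0.003],"dr":[0,0,0],"fingers":1},{"travel":[-0.003,0.31,0.003],"dr":[0,0,0],"fingers":1},{"travel":[-0.003,0.37,0.003],"dr":[0,0,0],"fingers":1},{"travel":[-0.003,0.41,0.003],"dr":[0,0,0],"fingers":1},{"travel":[-0.003,0.427,0.003],"dr":[0,0,0],"fingers":1},{"travel":[-0.003,0.427,0.003],"dr":[0,0,0],"fingers":1},{"travel":[-0.003,0.427,0.003],"dr":[0,0,0],"fingers":1}]'
python3 - <<'E'
from h import *
save("scene","s5")
a=cv2.imread('pics/s5.png')[130:350,300:560]; cv2.imwrite('pics/c5.png',cv2.resize(a,None,fx=2.5,fy=2.5))
p=avg(4)
E
```

```text
time: 13.1
tcp_pos: [0.4483, 0.001, 0.0223]
eef_rot: [-0.55, 0.55, 0.445, -0.445]
wrist_force: [-0.1, 0.2, 0.4]
gripper_width: 1.0
t 13.35 tcp [0.4486 0.001  0.0228] sd [0. 0. 0.] F [ 0.21 -0.28 -0.33] sd [0.65 0.39 0.67] Jtq [-1.000e-02 -3.960e+01 -1.224e+01 -0.000e+00 -0.000e+00 -0.000e+00] w 1.002
```

View pics/c5.png

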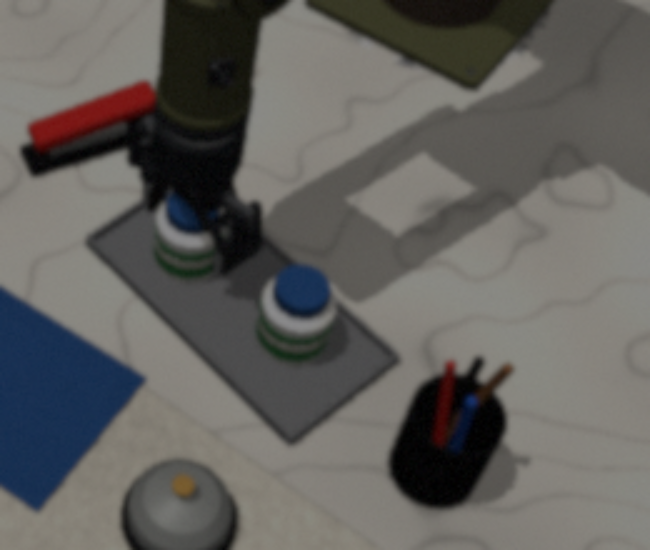

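The fingers straddle tub B at crop (190,235), with the stapler well clear. I close and lift.

```bash
python3 -m pendant '[{"travel":[0,0,0],"dr":[0,0,0],"fingers":0.6},{"travel":[0,0,0],"dr":[0,0,0],"fingers":0.6},{"travel":[0,0,0],"dr":[0,0,0],"fingers":0.5},{"travel":[0,0,0],"dr":[0,0,0],"fingers":0.3},{"travel":[0,0,0],"dr":[0,0,0],"fingers":0},{"travel":[0,0,0],"dr":[0,0,0],"fingers":0}]'
python3 - <<'E'
from h import *
p=avg(3)
E
python3 -m pendant '[{"travel":[0,-0.01,0],"dr":[0,0,0],"fingers":0},{"travel":[0,-0.03,0],"dr":[0,0,0],"fingers":0},{"travel":[0,-0.07,0],"dr":[0,0,0],"fingers":0},{"travel":[0,-0.12,0],"dr":[0,0,0],"fingers":0},{"travel":[0,-0.18,0],"dr":[0,0,0],"fingers":0},{"travel":[0,-0.23,0],"dr":[0,0,0],"fingers":0},{"travel":[0,-0.26,0],"dr":[0,0,0],"fingers":0},{"travel":[0,-0.27,0],"dr":[0,0,0],"fingers":0},{"travel":[0,-0.27,0],"dr":[0,0,0],"fingers":0},{"travel":[0,-0.27,0],"dr":[0,0,0],"fingers":0},{"travel":[0,-0.27,0],"dr":[0,0,0],"fingers":0}]'
python3 - <<'E'
from h import *
save("scene","s6")
a=cv2.imread('pics/s6.png')[130:350,300:560]; cv2.imwrite('pics/c6.png',cv2.resize(a,None,fx=2.5,fy=2.5))
p=avg(16)
E
```

```text
time: 13.95
tcp_pos: [0.4482, 0.0009, 0.023]
eef_rot: [-0.55, 0.55, 0.445, -0.444]
wrist_force: [-1.1, -0.7, 8.7]
gripper_width: 0.715
t 14.1 tcp [0.4482 0.0009 0.023 ] sd [0. 0. 0.] F [-1.27 -0.47  8.47] sd [0.1  0.23 0.5 ] Jtq [  0.33 -36.25 -11.87   0.1   -0.55  -0.09] w 0.714
time: 15.2
tcp_pos: [0.4474, 0.0011, 0.1025]
eef_rot: [0.55, -0.549, -0.444, 0.445]
wrist_force: [-0.7, -0.2, -2.7]
gripper_width: 0.714
t 16.05 tcp [0.448  0.0011 0.1031] sd [0.0001 0.     0.0002] F [-0.06  0.06 -2.62] sd [0.43 0.54 0.47] Jtq [ 0.000e+00 -3.787e+01 -1.845e+01  0.000e+00  1.000e-02 -0.000e+00] w 0.72
```

View pics/c6.png

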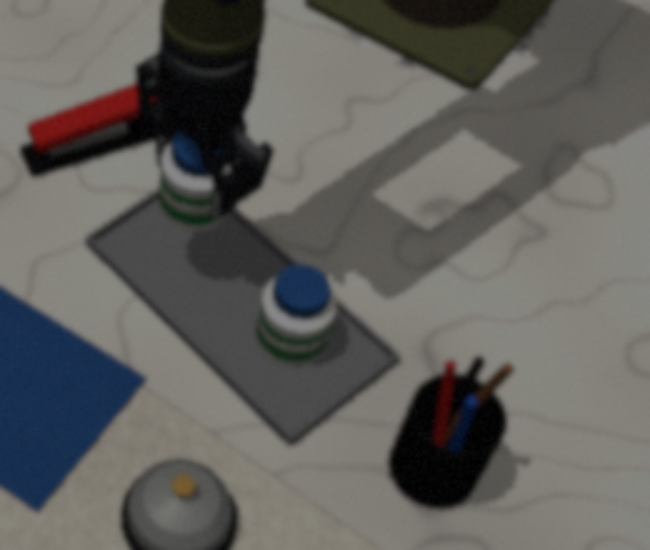

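Tub B pulls about 2.6 N (~265 g) against ~0.9 N for A, so B is the fuller one. I raise it first, then carry it over the mat.

```bash
python3 - <<'E'
from h import *
p=np.array([0.448,0.0011,0.1031]); plan2(p,[0.448,0.0011,0.212]); plan2(p,[0.696,-0.022,0.212])
E
```

```text
travel [-0.    -0.363 -0.   ]
travel [ 0.0975 -0.3629 -0.8245]
```

```bash
python3 -m pendant '[{"travel":[0,-0.04,0],"dr":[0,0,0],"fingers":0},{"travel":[0,-0.12,0],"dr":[0,0,0],"fingers":0},{"travel":[0,-0.22,0],"dr":[0,0,0],"fingers":0},{"travel":[0,-0.3,0],"dr":[0,0,0],"fingers":0},{"travel":[0.004,-0.34,-0.03],"dr":[0,0,0],"fingers":0},{"travel":[0.01,-0.363,-0.09],"dr":[0,0,0],"fingers":0},{"travel":[0.02,-0.363,-0.17],"dr":[0,0,0],"fingers":0},{"travel":[0.031,-0.363,-0.26],"dr":[0,0,0],"fingers":0},{"travel":[0.042,-0.363,-0.35],"dr":[0,0,0],"fingers":0},{"travel":[0.052,-0.363,-0.44],"dr":[0,0,0],"fingers":0},{"travel":[0.063,-0.363,-0.53],"dr":[0,0,0],"fingers":0},{"travel":[0.073,-0.363,-0.62],"dr":[0,0,0],"fingers":0},{"travel":[0.084,-0.363,-0.7],"dr":[0,0,0],"fingers":0},{"travel":[0.091,-0.363,-0.76],"dr":[0,0,0],"fingers":0},{"travel":[0.095,-0.363,-0.8],"dr":[0,0,0],"fingers":0},{"travel":[0.097,-0.363,-0.82],"dr":[0,0,0],"fingers":0},{"travel":[0.097,-0.363,-0.824],"dr":[0,0,0],"fingers":0},{"travel":[0.097,-0.363,-0.824],"dr":[0,0,0],"fingers":0},{"travel":[0.097,-0.363,-0.824],"dr":[0,0,0],"fingers":0},{"travel":[0.097,-0.363,-0.824],"dr":[0,0,0],"fingers":0}]'
python3 - <<'E'
from h import *
im,d=save("scene","s7"); save("top","t7"); W=cloud("scene",d)
a=cv2.imread('pics/s7.png')[100:400,150:550]; b=cv2.imread('pics/t7.png')[130:430,130:430]; cv2.imwrite('pics/c7.png',cv2.hconcat([a,b]))
for r in env.pinpoint("scene","tub_b_mid"): print(r["confidence"],toworld("scene",r["location"]).round(3))
for r in env.regions_of("scene","tub_b_mid"):
    q=W[r["region"]]; print(r["confidence"],np.nanpercentile(q,[2,98],axis=0).round(3))
for n in ["pen_pot_mid","stapler_mid","bell_mid"]:
    for r in env.pinpoint("scene",n): print(n,round(r["confidence"],2),toworld("scene",r["location"]).round(3))
p=avg(8); plan2(p,[0.696,-0.022,0.212]); print(rot().as_matrix().round(3))
E
```

```text
time: 18.05
tcp_pos: [0.6952, -0.022, 0.2124]
eef_rot: [0.55, -0.55, -0.445, 0.445]
wrist_force: [0.1, -0.0, -2.6]
gripper_width: 0.72
0.92 [ 0.692 -0.022  0.231]
0.61 [0.699 0.175 0.13 ]
0.93 [[ 0.703 -0.041  0.196]
 [ 0.725  0.007  0.274]]
0.36 [[ 0.381 -0.068 -0.001]
 [ 0.537  0.195  0.014]]
pen_pot_mid 0.9 [0.488 0.281 0.04 ]
stapler_mid 0.57 [ 0.399 -0.152  0.021]
bell_mid 0.62 [0.699 0.173 0.131]
t 18.8 tcp [ 0.6959 -0.0222  0.2121] sd [0. 0. 0.] F [ 0.08  0.03 -2.63] sd [0.48 0.47 0.21] Jtq [ 0.000e+00 -5.994e+01 -2.718e+01 -0.000e+00  1.000e-02  0.000e+00] w 0.718
travel [ 0.0006  0.0003 -0.0003]
[[ 0.209  0.    -0.978]
 [ 0.978 -0.     0.209]
 [-0.    -1.    -0.   ]]
```

View pics/c7.png

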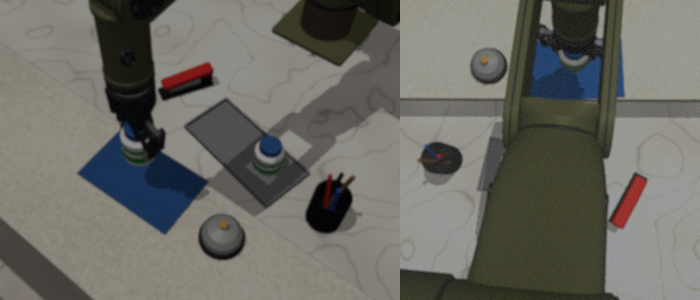

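The picture shows the tub held upright over the mat, at crop (138,143). Tub A stands in the tray at (268,153), and the bell, pen pot and stapler have not moved. The tub's centre is at z≈0.232, so its underside is about 9 cm above the mat.

```bash
python3 -c "
from plant import env
print(env.sense()['joint_velocities'].round(4)); print(env.sign_off())"
```

```text
[ 0.0015  0.0003 -0.0009  0.0001 -0.0008  0.0002]
the job is handed in; nothing more can be done
None
```

The job is handed in at about 19 s of robot time, with the fuller tub (tub_b) still held upright over the blue mat.

- **Tub A:** I lifted it 8 cm. It pulled about 0.9 N (roughly 90 g), so it is the nearly empty one. I set it back at its old spot in the tray, with floor contact felt before I let go. The next picture showed it upright, with its cap in the same place as before.
- **Tub B:** I lifted it the same way. It pulled about 2.6 N (roughly 265 g), so it is the fuller one, and I carried it to the mat.

**Last checks:**
- The tub is centred over the mat to within a few millimetres by the arm's own reading, with its underside about 9 cm above the mat.
- The arm is still, and the opening reads 0.72, steady on the tub.
- The bell, pen pot and stapler were found within about 5 mm of where they started, which is within measuring error.

**Disagreements:**
- The network put the held tub's centre about 3 mm lower and 4 mm nearer the robot than the arm's pose implies, which is within its stated accuracy.
- It also reported the bell as a tub once with a lower confidence (0.61), and I ignored that.
- Setting tub A down took one extra 1 mm step, because the first descent showed no clear contact.

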